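# Dry the washed cups on the pantry's warm-air cup dryer

## Robot

A 7-joint arm with a two-finger parallel gripper is mounted at the origin on the work surface. World frame = base frame: x ahead of the robot, y to its left, z up, the work surface at z = 0. Lengths are in m, angles in degrees, forces in N, time in s.
With the tool pointing down it reaches from about 0.35 to 0.775 m from the base axis. Payload 3.1 kg.
Tool frame: the origin (TCP) lies on the centre line of the jaws, within the pads' length; the fingertips stand 17 mm ahead of it and the grasp point (between the pads) lies 2 mm behind it (robot.tip_reach is the distance from the TCP to the fingertips, in m); z points along the fingers, y is the line along which they close (so a half turn about z gives the same grasp; the last joint's range is limited). The gripper opens to 85 mm and grips with 20 to 120 N. Pads are 22 mm wide; open, the fingers measure 114 mm over their backs; the gripper's body (76 mm by 85 mm) begins 54 mm behind the grasp point. The pads swing forward as they close: fully open they stand 13 mm farther back than shut.
Start: joints at [63.1, 17.813, 0.802, 86.603, -0.252, 75.585, -1.558], TCP at [0.228, -0.5, 0.248] pointing down, gripper open.
Joint ranges: [-154.91, 154.91], [-16.99, 109.72], [-72.82, 74.43], [7.12, 147.25], [-82.49, 262.49], [11.32, 116.49], [-174.64, 174.64]. Speed limits (degrees/s): [159.86, 159.86, 180, 180, 180, 180, 180].

## Interface

Orientations are given as [roll, pitch, yaw] about the fixed x, y, z axes, in that order (R = Rz(yaw) Ry(pitch) Rx(roll)).
In Python, from station import robot, fingers, vision, workorder, recognise gives the robot as it stands. Calls block until the motion is done:
- robot.move_to(position, orientation): joint-space move of the TCP to a pose.
- robot.line_to(position, orientation=None, velocity=0.15, f_stop=None): straight line of the TCP; orientation=None keeps the orientation; velocity is the mean speed in m/s. With f_stop (N) it stops when the force on the tool has changed by that much, and returns True; else False.
- robot.move_j(angles): joint-space move.
- fingers.gripper_to(opening, force=None): opening from 0.0 (shut) to 1.0 (fully open); force is the grip in N (None keeps the last); returns when the fingers have stopped.
- robot.pause(seconds).
- robot.inverse_kinematics(position, orientation): joint angles nearest the present ones, or None.
- vision.grab_frame(name): name is "scene" or "top"; returns the picture (420x560x3 uint8, red, green, blue); there is no depth.
- vision.calibration(name): a dict with "mtx" (3x3 intrinsics, pixels), "extrinsics" (4x4, takes a point from world to camera coordinates). Camera axes: x right, y up, looking along -z (the intrinsics and any distortion apply to the point x, -y, -z); pixel columns grow to the right and rows downward; lengths in m; the calibration is good to about 2 mm. A picture is of the moment at which its call begins. calibration takes no time and is no camera call.
A pose or a line that the arm cannot do raises robot.PlanningError and nothing moves.
- workorder.close_job(): hands the job in; it is judged then, once.
Trained networks look in the newest picture that a camera, given by its name, has taken for a name from the list of things; names that differ only in an ending like _2 or _b are one class to them, and where a whole thing is asked for, a point or a joint stands for the part that bears it (a point fixed in the world has none). Each returns a list of dicts, best first, with "p" (0 to 1); they miss things now and then, are a little off and sometimes report something else, mostly with a low value. They report only what shows in the picture. A call takes as long as a camera call. They do not tell look-alikes from the thing itself.
- recognise(label, camera): "rect" ([centre column, centre row, width, height] in pixels, round what is visible of it).
Readings, each from a call of its own:
- robot.current_time_s(): time.
- robot.current_joint_positions(): joint angles.
- robot.current_dq(): joint speeds.
- robot.current_joint_torque(): joint torques, N m.
- robot.current_tool_pos(): TCP position.
- robot.current_eef_rot(): TCP orientation.
- robot.current_contact_force(): force on the tool from outside, world axes, zero at the start.
- robot.current_torque(): the same for the moment, N m.
- robot.current_finger_gap(): opening from 0.0 (shut) to 1.0 (fully open).
- robot.current_gripper_force(): force on a finger pad.
Only numpy, scipy, OpenCV 4.12 (cv2) and the standard library are available. Lean on these libraries where they do the work, as an engineer would, in place of code of your own. Each camera call takes 0.05 s, during which the arm holds its last target. There are 200 camera calls.

## Task

Move every washed cup from the ribbed drainer onto the sunk deck of the cup dryer, still upside down; then slide the heat control until it is level with the pointed set-point marker, and after that turn the damper handle fully open and leave it so for five seconds. Then, with the cups still on the deck, turn the damper fully shut and slide the heat control fully back to its off end; only after that put all the cups upside down in the wooden serving tray. If a cup gets knocked aside, put it right, and leave the soap bottle, tea caddy and tea box where they are.

Things in the scene. Friction and masses are not known exactly. Their poses are not given: they have to be found in the camera images.
- dryer: the cup dryer, a flat grey box 260 mm (x) by 280 mm (y) by 68 mm high, fixed; origin under its centre, z up. The 95 mm strip at its -x side (towards the robot) is the control panel, top 68 mm up, with the heat slider on its -y part and the damper handle on its +y part; the rest is the sunk deck. The dryer's place and yaw change from start to start
- deck (a point): centre of the deck's floor, 58 mm above the dryer's underside; axes as the dryer's. The sunk floor measures 159 mm (x) by 268 mm (y) and is bounded by edges 10 mm higher; three cups fit in a row along y at 85 mm spacing
- heat_top (a point): centre of the top of the heat slider's grip, a black block 28 mm (x) by 20 mm (y) by 40 mm high that slides along the dryer's y on an aluminium track 40 mm wide and 150 mm long, whose top is 14 mm above the panel; axes as the dryer's
- heat (a joint): heat slider position, 0 (off end, at the dryer's -y end) to 0.10 m (hottest, towards +y); it takes about 1.5 N to slide and stays where it is left
- marker_tip (a point): tip of the set-point marker, a small pointed white tab (18 by 9 mm, 9 mm high, stiff, not to be moved) on the deck side of the slider track; axes as the dryer's. The slider is at the marker when heat_top and marker_tip have the same y in the dryer's frame (the tip lies 22 mm to +x of heat_top). Its place along the track changes from start to start
- damper (a joint): damper handle angle about the vertical, 0 = fully shut (handle points along the dryer's +y), 1.571 = fully open (points along the dryer's -x, towards the robot); it turns counter-clockwise seen from above to open, takes about 0.1 N m and stays where it is left
- damper_grip (a point): top of the damper handle 38 mm out from its axis; the handle is a black upright paddle 14 mm thick and 30 mm high, reaching 56 mm out from its axis, its lower edge 14 mm and its top 44 mm above the panel; the handle runs along this point's own y axis, outward
- damper_hinge (a point): on the vertical axis of the damper handle, at the height of the handle's top; axes as the dryer's
- drainer: ribbed grey plastic drainer where the cups start, 240 mm (x) by 180 mm (y), fixed; 5 mm walls 15 mm high, 5 mm floor, no handles; origin under its centre. It stands to one side of the dryer, left or right
- tray: wooden serving tray, 240 mm (x) by 180 mm (y), fixed; 5 mm walls 15 mm high, 5 mm floor, with a low steel bar handle (26 mm high, 20 mm out) on each x end; origin under its centre. It stands on the other side of the dryer
- tray_in (a point): centre of the tray's inner floor, 5 mm above its underside; inside 230 mm by 170 mm; axes as the tray's
- cup0: a white handleless tea cup standing upside down (mouth down), 58 mm across and 54 mm high, about 0.14 kg; straight-sided from the rim up to 44 mm, with a 36 mm foot ring on top. Origin at the centre of its mouth, i.e. its underside as it stands; z up. Two or three of the four cups are present, the rest are None from the start
- cup1: a white handleless tea cup standing upside down (mouth down), 58 mm across and 54 mm high, about 0.14 kg; straight-sided from the rim up to 44 mm, with a 36 mm foot ring on top. Origin at the centre of its mouth, i.e. its underside as it stands; z up. Two or three of the four cups are present, the rest are None from the start
- cup2: a white handleless tea cup standing upside down (mouth down), 58 mm across and 54 mm high, about 0.14 kg; straight-sided from the rim up to 44 mm, with a 36 mm foot ring on top. Origin at the centre of its mouth, i.e. its underside as it stands; z up. Two or three of the four cups are present, the rest are None from the start
- cup3: a white handleless tea cup standing upside down (mouth down), 58 mm across and 54 mm high, about 0.14 kg; straight-sided from the rim up to 44 mm, with a 36 mm foot ring on top. Origin at the centre of its mouth, i.e. its underside as it stands; z up. Two or three of the four cups are present, the rest are None from the start
- soap: green soap bottle, 60 mm across, 150 mm high, beyond the dryer; bystander. Origin under its centre
- caddy: steel tea caddy, 70 mm across, 90 mm high, beyond the dryer; bystander. Origin under its centre
- teabox: cardboard tea box 40 by 100 by 45 mm high, between robot and dryer; bystander. Origin under its centre
Not all that is in view belongs to the job. Leave any orange or purple look-alike of the cup2 alone.

How it is judged:
By the outcome, as a careful person would: the job done as asked, in the order asked, and still so for the second after the job is handed in, with the robot touching nothing.
Of cup0, cup1, cup2, cup3 only 2 to 3 are there at a start; the rules pass over those that are not, and their reading is None.
At some moment in a run one of cup0, cup1, cup2, cup3 may be knocked a few centimetres aside while the robot is not near it.
It also fails if it takes over 210 s, if anything falls off the work surface, if the arm or the gripper's body presses on something with over 40 N, if the wrist force passes 120 N, or if a joint passes its speed limit or range.

## Working session

There is one attempt and no reset: what is moved stays moved. The work goes in short steps, each a Python script; the robot and the scene stay as the last script left them, time stands still between calls to the robot, and variables do not carry over. Pictures are saved under pics/ and viewed, at most 14 in all, crops included, and the job is handed in when it is done.

```bash
ls; mkdir -p pics
python3 - <<'E'
from station import robot, fingers, vision, workorder, recognise
import cv2, numpy as np
np.set_printoptions(precision=4,suppress=True)
for n in ("scene","top"):
    f=vision.grab_frame(n); cv2.imwrite(f"pics/{n}0.png",f[:,:,::-1])
    c=vision.calibration(n); print(n,{k:np.array(v).tolist() for k,v in c.items()})
    for l in ["cup0","dryer","heat_top","marker_tip","damper_grip","drainer","tray","teabox"]:
        print(l,[(np.round(d["rect"]).astype(int).tolist(),round(d["p"],2)) for d in recognise(l,n)])
print(robot.current_time_s())
E
```

```text
pics
scene {'mtx': [[447.00820905078166, 0.0, 274.6435127420054], [0.0, 447.00820905078166, 204.1123457364315], [0.0, 0.0, 1.0]], 'extrinsics': [[0.22808306633610434, 0.9735263437656536, -0.014985754735695453, -0.05572514019332989], [-0.7698506538364346, 0.18974494851892368, 0.6093659206906514, 0.38177583883273475], [0.596077248046203, -0.12744925463033946, 0.7927475019549646, -1.4651420181035595], [0.0, 0.0, 0.0, 1.0]]}
cup0 [([108, 211, 30, 25], 0.9), ([154, 248, 33, 32], 0.85), ([109, 290, 34, 34], 0.8), ([189, 208, 26, 28], 0.62), ([108, 246, 30, 29], 0.61)]
dryer [([309, 231, 133, 110], 0.71), ([340, 182, 28, 19], 0.69)]
heat_top [([256, 186, 11, 21], 0.62), ([341, 181, 27, 24], 0.55)]
marker_tip []
damper_grip [([341, 180, 29, 21], 0.62)]
drainer [([176, 233, 82, 90], 0.76), ([152, 248, 30, 31], 0.69)]
tray [([415, 180, 106, 84], 0.94)]
teabox [([270, 165, 39, 24], 0.76)]
top {'mtx': [[543.8412642619701, 0.0, 286.5234376563703], [0.0, 543.8412642619701, 210.2630587595098], [0.0, 0.0, 1.0]], 'extrinsics': [[-0.000731540513811428, -0.9999995007515301, -0.0006806946210735225, -0.06016044992477026], [0.9891801180476005, -0.0008234862559924898, 0.14670383747441967, -0.5553917707194083], [-0.14670432477541828, -0.0005660097849837319, 0.989180226614499, -1.6453554753251758], [0.0, 0.0, 0.0, 1.0]]}
cup0 [([420, 255, 24, 18], 0.91), ([416, 183, 24, 19], 0.8), ([384, 209, 21, 21], 0.79), ([420, 221, 19, 22], 0.78), ([355, 240, 18, 17], 0.64)]
dryer [([269, 199, 99, 92], 0.59)]
heat_top [([303, 228, 7, 4], 0.49)]
marker_tip []
damper_grip []
drainer [([370, 231, 64, 81], 0.86)]
tray [([166, 235, 67, 95], 0.96), ([370, 229, 63, 78], 0.61), ([382, 210, 22, 17], 0.38)]
teabox [([279, 277, 28, 15], 0.94)]
0.9
```

Run:
```python
import cv2
a=cv2.imread("pics/scene0.png")[120:360,60:500]; cv2.imwrite("pics/s0c.png",cv2.resize(a,None,fx=1.8,fy=1.8,interpolation=3))
a=cv2.imread("pics/top0.png")[130:310,120:460]; cv2.imwrite("pics/t0c.png",cv2.resize(a,None,fx=2.35,fy=2.35,interpolation=3))
```

```text
(no output)
```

View pics/s0c.png

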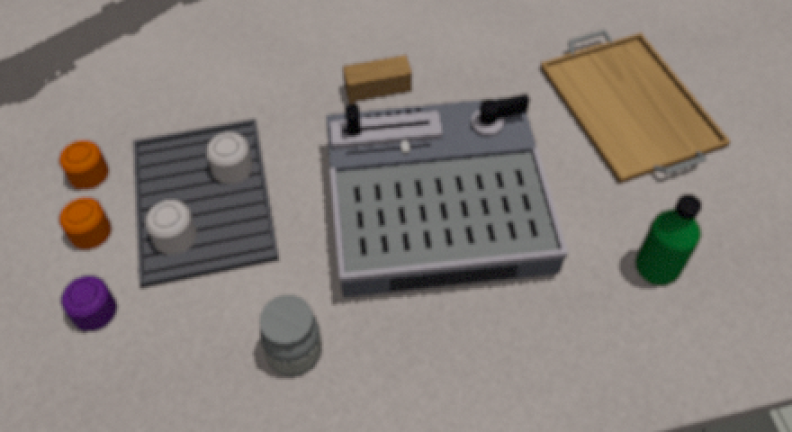

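View pics/t0c.png

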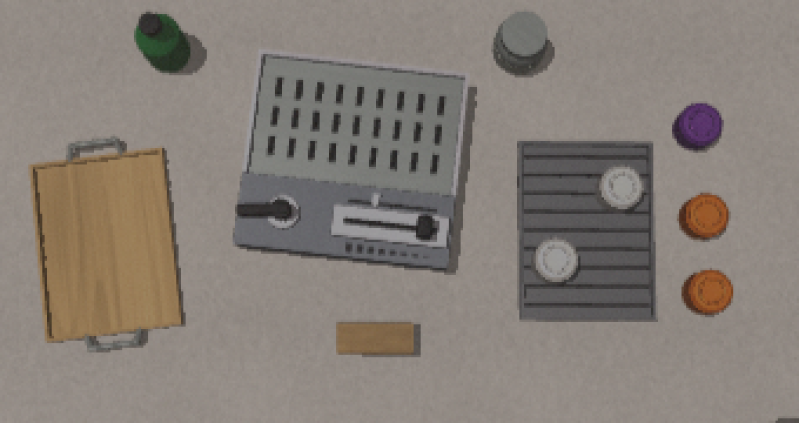

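The scene shows two white cups in the drainer (full-frame top pixels about (385,210) and (356,241)), with orange and purple look-alikes outside it. The heat slider is at its -y end, the marker is near (280,215), and the damper is shut, pointing +y. I'll zoom in on the dryer to measure it accurately.

Run:
```python
import cv2
a=cv2.imread("pics/scene0.png")[165:290,235:380]; cv2.imwrite("pics/s0z.png",cv2.resize(a,None,fx=4.8,fy=4.8,interpolation=2))
a=cv2.imread("pics/top0.png")[145:250,212:328]; cv2.imwrite("pics/t0z.png",cv2.resize(a,None,fx=5.6,fy=5.6,interpolation=2))
```

```text
(no output)
```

View pics/s0z.png

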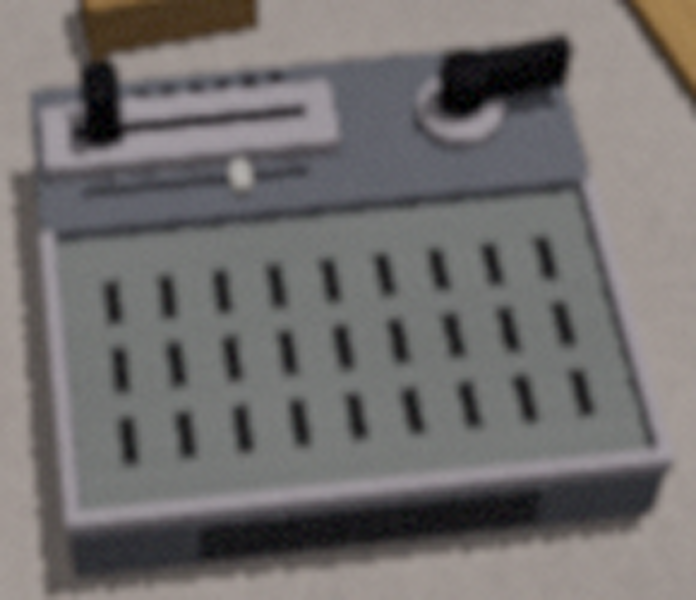

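View pics/t0z.png

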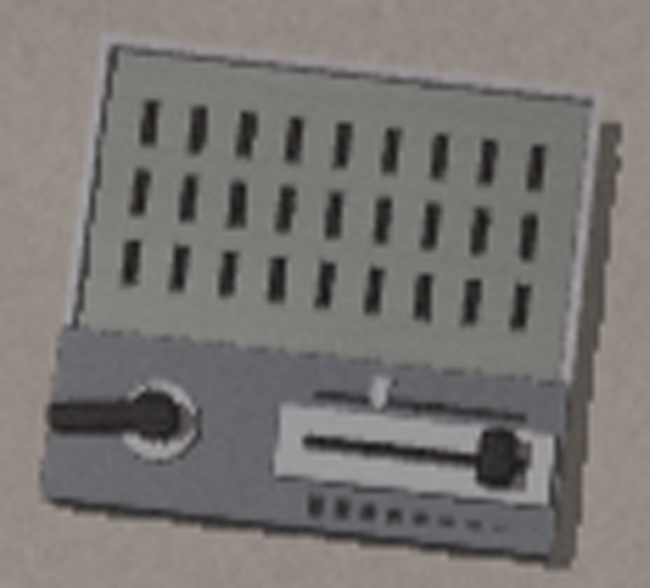

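```bash
cat > geo.py <<'E'
import numpy as np, cv2
from scipy.optimize import least_squares
from station import vision
CAL={n:vision.calibration(n) for n in("scene","top")}
def proj(n,P):
    K,E=np.array(CAL[n]["mtx"]),np.array(CAL[n]["extrinsics"]); c=E[:3,:3]@np.asarray(P)+E[:3,3]
    d=np.ravel(CAL[n].get("dist",0)); p=K@np.array([c[0],-c[1],-c[2]]); return p[:2]/p[2]
def tri(a,b,g=(.5,0,.05)):
    r=least_squares(lambda P:np.r_[proj("scene",P)-a,proj("top",P)-b],g); return r.x,np.abs(r.fun).max()
def at_z(n,px,z):
    r=least_squares(lambda q:proj(n,[*q,z])-px,(.5,0)); return r.x
E
python3 - <<'E'
from geo import *
np.set_printoptions(precision=4,suppress=True)
S=lambda u,v:np.array([(u+.5)/4.8-.5+235,(v+.5)/4.8-.5+165])
T=lambda u,v:np.array([(u+.5)/5.6-.5+212,(v+.5)/5.6-.5+145])
obs=[("top",T(108,36),1,1),("top",T(600,93),1,-1),("top",T(45,497),-1,1),("top",T(553,548),-1,-1),
("scene",S(75,522),1,-1),("scene",S(668,462),1,1),("scene",S(33,94),-1,-1)]
def R(a): c,s=np.cos(a),np.sin(a); return np.array([[c,-s],[s,c]])
def res(p): return np.concatenate([proj(n,[*(p[:2]+R(p[2])@[.13*i,.14*j]),p[3]])-u for n,u,i,j in obs])
r=least_squares(res,[.6,0,-.12,.068],loss='soft_l1'); p=r.x
print("dryer",p,np.degrees(p[2]),"res",res(p).round(2))
loc=lambda P:np.r_[R(p[2]).T@(P[:2]-p[:2]),P[2:]]
for k,a,b in [("marker",S(241,172),T(380,392)),("slidertop",S(98,68),T(498,450)),("hingebase",S(461,112),T(160,422)),("handle tip",S(567,48),T(50,414)),("hingecap",S(465,62),T(160,415)),
 ("tr++",S(340,143),T(280,402)),("tr+-",S(45,172),T(553,432)),("tr-+",S(332,80),T(272,476)),("tr--",S(40,110),T(547,508)),
 ("slots c",S(346,345),T(333,215)),("slot a",S(114,302),T(520,305)),("slot b",S(582,392),T(149,123))]:
    P,e=tri(a,b); print(k,P,"local",loc(P),"err",round(e,2))
sc=cv2.imread("pics/scene0.png"); tp=cv2.imread("pics/top0.png")
def blob(im,c,r=22):
    x,y=c; w=im[y-r:y+r,x-r:x+r].astype(int); m=((w.min(2)>125)&(w.max(2)-w.min(2)<40)).astype(np.uint8)
    n,l,st,ce=cv2.connectedComponentsWithStats(m); k=l[r,r] or 1+st[1:,4].argmax(); return ce[k]+[x-r,y-r],st[k].tolist()
for a,b in [((187,208),(385,210)),((154,246),(356,241))]:
    A,B=blob(sc,a),blob(tp,b); print("cup",A,B,tri(A[0],B[0]))
# drainer, tray corners
Sc=lambda u,v:np.array([(u+.5)/1.8-.5+60,(v+.5)/1.8-.5+120]); Tc=lambda u,v:np.array([(u+.5)/2.35-.5+120,(v+.5)/2.35-.5+130])
for k,a,b in [("tray -x-y",Sc(637,38),Tc(184,323)),("tray +x-y",None,Tc(164,150)),("tray +x+y",Sc(726,143),Tc(32,164)),("tray -x+y",None,Tc(46,341)),("dr +-",0,Tc(653,143)),("dr -+",0,Tc(520,318)),("dr ++",0,Tc(518,143)),("dr --",0,Tc(655,318)),
 ("box",0,Tc(375,337)),("caddy",0,Tc(522,55)),("soap",0,Tc(168,50)),("orange",0,Tc(704,217))]:
    print(k,at_z("top",b,.015))
print("tray tri", tri(Sc(543,68),Tc(46,341)),tri(Sc(640,38),Tc(32,164)),tri(Sc(622,178),Tc(184,323)),tri(Sc(726,143),Tc(164,150)))
E
```

```text
dryer [ 0.593  -0.0094 -0.1165  0.0644] -6.677786891630566 res [-0.74 -0.08  1.   -0.11 -0.67  0.33  0.23  1.85 -0.86  1.28  1.79  0.11
 -0.23 -0.29]
marker [ 0.5362 -0.0409  0.0783] local [-0.0527 -0.0378  0.0783] err 0.56
slidertop [ 0.4981 -0.1034  0.1327] local [-0.0834 -0.1044  0.1327] err 0.67
hingebase [0.5209 0.0793 0.0726] local [-0.082   0.0798  0.0726] err 0.24
handle tip [0.5202 0.1335 0.1071] local [-0.0889  0.1335  0.1071] err 0.67
hingecap [0.5199 0.0774 0.1113] local [-0.0827  0.0777  0.1113] err 0.2
tr++ [0.5306 0.0126 0.0788] local [-0.0646  0.0147  0.0788] err 0.72
tr+- [ 0.5141 -0.1358  0.08  ] local [-0.0637 -0.1346  0.08  ] err 1.09
tr-+ [0.4906 0.0183 0.0807] local [-0.105   0.0156  0.0807] err 0.17
tr-- [ 0.4731 -0.1312  0.0794] local [-0.1049 -0.1349  0.0794] err 0.74
slots c [ 0.6374 -0.0142  0.0602] local [0.0446 0.0005 0.0602] err 0.41
slot a [ 0.5868 -0.1175  0.0612] local [ 0.0064 -0.1081  0.0612] err 0.6
slot b [0.6893 0.0876 0.0595] local [0.0844 0.1076 0.0595] err 0.53
cup (array([185.8484, 202.329 ]), [10, 8, 22, 18, 310]) (array([384.0942, 209.0262]), [13, 13, 17, 16, 191]) (array([ 0.5426, -0.2955,  0.154 ]), np.float64(16.36244024362975))
cup (array([152.9707, 240.9282]), [10, 7, 23, 21, 376]) (array([355.9515, 239.9223]), [14, 13, 17, 17, 206]) (array([ 0.4739, -0.3495, -0.0759]), np.float64(18.402596988744676))
tray -x-y [0.381 0.214]
tray +x-y [0.6129 0.2463]
tray +x+y [0.594  0.4233]
tray -x+y [0.3576 0.3953]
dr +- [ 0.6219 -0.4122]
dr -+ [ 0.3873 -0.2294]
dr ++ [ 0.6221 -0.2304]
dr -- [ 0.3871 -0.4076]
box [ 0.3625 -0.038 ]
caddy [ 0.7438 -0.2376]
soap [0.7513 0.2444]
orange [ 0.5214 -0.4772]
tray tri (array([ 0.3272,  0.3346, -0.077 ]), np.float64(25.85952360454624)) (array([0.5348, 0.3121, 0.194 ]), np.float64(20.86678300840589)) (array([ 0.4217,  0.3347, -0.2815]), np.float64(19.659443961574482)) (array([0.6376, 0.3108, 0.0982]), np.float64(26.003704598407097))
```

```bash
cat > cups.py <<'E'
from geo import *
from station import recognise
t=np.linspace(0,2*np.pi,40)
RING=np.concatenate([np.c_[r*np.cos(t),r*np.sin(t),0*t+z] for r,z in((.029,0),(.029,.044),(.018,.054))])
def box(n,P):
    q=np.array([proj(n,P+o) for o in RING]); return (q.max(0)+q.min(0))/2
def white(im,c,r=13):
    x,y=np.round(c).astype(int); w=im[y-r:y+r+1,x-r:x+r+1].astype(int); k=w[r-4:r+5,r-4:r+5].reshape(-1,3).mean(0); return k
def find():
    """white cups: list of (xyz of underside, residual px)"""
    D={}
    for n in("scene","top"):
        im=vision.grab_frame(n); D[n]=[]
        for d in recognise("cup0",n):
            u=np.array(d["rect"]); k=white(im,u[:2])
            if k.max()-k.min()<45 and d["p"]>.3 and k.min()>110 and not any(np.hypot(*(u-v)[:2])<8 for v in D[n]): D[n].append(u)
    out=[]
    for b in D["top"]:
        c=[]
        for a in D["scene"]:
            r=least_squares(lambda P:np.r_[box("scene",P)-a[:2],box("top",P)-b[:2]],(.5,0,.03)); c.append((np.abs(r.fun).max(),r.x))
        if c:
            e,P=min(c,key=lambda q:q[0])
            if e<4: out.append((P,e))
    return out,D
E
python3 - <<'E'
from cups import *
from station import robot
np.set_printoptions(precision=4,suppress=True)
for _ in range(2):
    o,D=find(); print(o); print({n:[x.round(1).tolist() for x in v] for n,v in D.items()})
tp=cv2.imread("pics/top0.png"); sc=cv2.imread("pics/scene0.png")
print(tp[210,374:397].tolist()); print("deck",tp[183,270],"sc",sc[246,140:170].tolist())
print(robot.current_eef_rot(),robot.tip_reach,robot.current_time_s())
E
```

```text
[(array([ 0.5611, -0.3687,  0.0083]), np.float64(1.7905770714753544)), (array([ 0.464 , -0.2749,  0.0066]), np.float64(1.459505728040483))]
{'scene': [[151.9, 247.1, 31.4, 35.0], [187.1, 208.2, 27.0, 25.1]], 'top': [[383.6, 208.8, 21.5, 20.5], [354.4, 239.8, 20.5, 18.8]]}
[(array([ 0.5624, -0.3675,  0.0113]), np.float64(0.5486030629776906))]
{'scene': [[187.1, 207.9, 25.6, 27.5], [153.1, 246.7, 27.3, 31.2]], 'top': [[384.6, 208.2, 23.1, 19.5]]}
[[78, 80, 85], [106, 110, 116], [127, 132, 138], [148, 151, 153], [154, 153, 154], [147, 147, 151], [119, 122, 127], [147, 153, 153], [149, 155, 157], [147, 152, 154], [149, 153, 154], [149, 154, 154], [148, 152, 153], [149, 152, 153], [151, 154, 155], [128, 131, 134], [129, 132, 137], [146, 151, 153], [133, 138, 143], [114, 117, 122], [86, 87, 88], [75, 75, 77], [63, 64, 66]]
deck [58 57 59] sc [[85, 82, 85], [106, 105, 110], [123, 125, 130], [137, 140, 147], [150, 154, 160], [158, 161, 168], [157, 161, 167], [156, 158, 165], [149, 151, 158], [145, 147, 153], [143, 147, 152], [143, 146, 154], [145, 149, 155], [149, 152, 159], [153, 156, 162], [157, 160, 165], [162, 163, 170], [163, 163, 168], [162, 163, 168], [156, 158, 163], [149, 151, 157], [144, 147, 153], [129, 133, 139], [112, 115, 120], [95, 96, 101], [86, 87, 92], [83, 85, 91], [85, 86, 90], [81, 80, 85], [75, 75, 75]]
[179.9988   0.0004  24.5137] 0.017 1.3
```

```bash
cat > arm.py <<'E'
from cups import *
from station import robot, fingers
np.set_printoptions(precision=4,suppress=True)
DX,DY,DA=.593,-.0094,np.radians(-6.68)
TX,TY,TA=.4864,.3197,np.radians(7.3)
ZT=.27
def rot(a): c,s=np.cos(a),np.sin(a); return np.array([[c,-s],[s,c]])
def D(x,y): return np.array([DX,DY])+rot(DA)@[x,y]
def TR(x,y): return np.array([TX,TY])+rot(TA)@[x,y]
def ori(xy,z,yaw):
    """of yaw and yaw+-180 (same grasp) the one with least last-joint excursion"""
    c=[]
    for y in(yaw-180,yaw,yaw+180):
        q=robot.inverse_kinematics([*xy,z],[180,0,y])
        if q is not None: c.append((abs(q[6]),y))
    return [180,0,min(c)[1]]
def look(k=2):
    L=[]
    for _ in range(k):
        for P,e in find()[0]:
            for g in L:
                if np.hypot(*(g[0]-P)[:2])<.025: g.append(P);break
            else: L.append([P])
    return [np.mean(g,0) for g in L]
def up(z=ZT): 
    p=robot.current_tool_pos(); robot.line_to([p[0],p[1],z],velocity=.3)
def pick(P,yaw,zf):
    o=ori(P[:2],ZT,yaw); fingers.gripper_to(1.0)
    robot.move_to([*P[:2],zf+.14],o)
    s=robot.line_to([*P[:2],zf+.030],velocity=.15,f_stop=12); fingers.gripper_to(0.0,force=30)
    g=robot.current_finger_gap(); print("pick stop",s,"gap",round(g,3),"tcp",np.array(robot.current_tool_pos())); up()
    print("held",round(robot.current_finger_gap(),3),"F",np.array(robot.current_contact_force())); return g
def place(xy,yaw,zf):
    o=ori(xy,ZT,yaw); robot.move_to([*xy,ZT],o)
    robot.line_to([*xy,zf+.06],velocity=.25)
    s=robot.line_to([*xy,zf+.0285],velocity=.05,f_stop=5); print("place stop",s,np.array(robot.current_tool_pos()))
    fingers.gripper_to(1.0); up(zf+.2)
E
python3 - <<'E'
from arm import *
L=look(3); print(L)
L.sort(key=lambda P:-P[0])
if len(L)==2:
    pick(L[0],90,.005); place(D(.048,-.05),90+np.degrees(DA),.058)
    L=look(2); print(L); print("want",D(.048,-.05),robot.current_time_s())
E
```

```text
[array([ 0.4633, -0.2767,  0.0043]), array([ 0.5568, -0.3658,  0.0018])]
pick stop False gap 0.673 tcp [ 0.5578 -0.3663  0.0366]
held 0.669 F [-0.1797  0.0538 -2.8079]
place stop True [ 0.6343 -0.0646  0.0892]
[array([ 0.4605, -0.2762, -0.0033])]
want [ 0.6349 -0.0646] 9.7167
```

Run:
```python
from arm import *
L=[P for P in look(2) if P[1]<-.2]; print(L)
if len(L)==1:
    pick(L[0],90,.005); place(D(.048,.05),90+np.degrees(DA),.058)
    robot.move_to([.40,-.30,.3],ori([.4,-.3],.3,0))
    L=look(2); print(L); print("want",D(.048,-.05),D(.048,.05),robot.current_time_s())
    for n in("scene","top"):
        globals()[n]=vision.grab_frame(n)[:,:,::-1]
    cv2.imwrite("pics/two.png",np.hstack([cv2.resize(scene[150:310,60:460],(400,300)),cv2.resize(top[130:310,120:440],(400,300))]))
```

```text
[array([ 0.4614, -0.2767, -0.0012])]
pick stop False gap 0.671 tcp [ 0.4624 -0.2772  0.0363]
held 0.67 F [-0.4782  0.5328 -2.5533]
place stop True [0.646  0.0345 0.089 ]
[array([0.6457, 0.0359, 0.0531]), array([ 0.6355, -0.0652,  0.0607])]
want [ 0.6349 -0.0646] [0.6465 0.0347] 19.4
```

View pics/two.png

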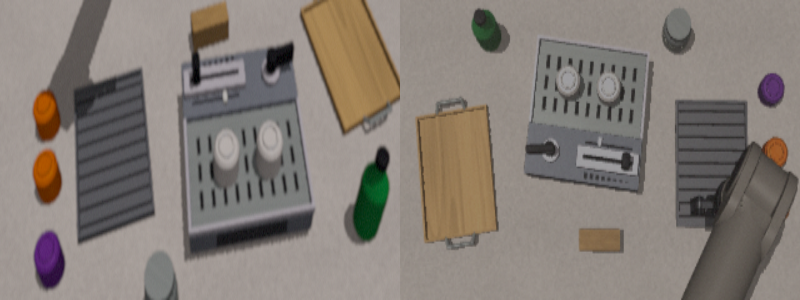

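Run:
```python
from arm import *
import glob
def cen(im,c,r=4):
    x,y=c; w=im[y-r:y+r+1,x-r:x+r+1].astype(float).min(2); w=np.clip(w-np.percentile(w,70)-15,0,None)
    Y,X=np.mgrid[-r:r+1,-r:r+1]; return np.array([x+(X*w).sum()/w.sum(),y+(Y*w).sum()/w.sum()])
def loc(P): return rot(DA).T@(P[:2]-[DX,DY])
sc=cv2.imread("pics/scene0.png");tp=cv2.imread("pics/top0.png")
a,b=cen(sc,(285,200)),cen(tp,(279,214),3); P,e=tri(a,b); print(a,b,P,loc(P),e)
print("per view z.075",loc(at_z("scene",a,.0745)),loc(at_z("top",b,.0745)))
xy=D(-.0846,-.109); o=ori(xy,.2,np.degrees(DA))
fingers.gripper_to(.55); robot.move_to([*xy,.22],o); s=robot.line_to([*xy,.108],velocity=.12,f_stop=8)
print("stop",s); fingers.gripper_to(0,force=25)
print(robot.current_finger_gap(),np.array(robot.current_tool_pos()),loc(np.array(robot.current_tool_pos())),np.array(robot.current_contact_force()),robot.current_time_s())
for n in("scene","top"): globals()[n]=vision.grab_frame(n)[:,:,::-1]
cv2.imwrite("pics/grip.png",np.hstack([cv2.resize(scene[150:250,230:370],(400,300)),cv2.resize(top[150:260,210:340],(400,300))]))
```

```text
[284.6526 200.6254] [279.4414 214.5241] [ 0.5364 -0.0411  0.0779] [-0.0525 -0.0381] 0.6499434870606251
per view z.075 [-0.0552 -0.039 ] [-0.0519 -0.036 ]
stop False
0.22853408566162148 [ 0.4971 -0.1073  0.1089] [-0.0839 -0.1084] [-0.333   2.4105  4.3201] 23.5
```

View pics/grip.png

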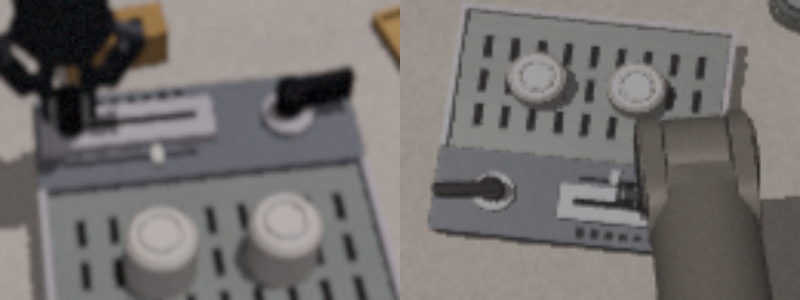

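Run:
```python
from arm import *
def loc(P): return rot(DA).T@(P[:2]-[DX,DY])
s=robot.line_to([*D(-.0846,-.038),.108],velocity=.06,f_stop=25)
p=np.array(robot.current_tool_pos()); print(s,loc(p),p,np.array(robot.current_contact_force()),robot.current_finger_gap())
fingers.gripper_to(.45); print(loc(np.array(robot.current_tool_pos())))
up(.25); robot.move_to([.40,-.30,.3],ori([.4,-.3],.3,0))
print(look(1),robot.current_time_s())
for n in("scene","top"):
    globals()[n]=vision.grab_frame(n)[:,:,::-1]; cv2.imwrite(f"pics/{n}1.png",globals()[n])
cv2.imwrite("pics/slid.png",np.hstack([cv2.resize(scene[172:217,240:300],(400,300),interpolation=2),cv2.resize(top[200:245,260:320],(400,300),interpolation=2)]))
```

```text
False [-0.0839 -0.0386] [ 0.5052 -0.038   0.1089] [-0.6481 -1.2043  6.1838] 0.23198073824668392
[-0.085  -0.0383]
[array([0.646 , 0.0356, 0.0555]), array([ 0.6348, -0.0659,  0.0561])] 28.075
```

View pics/slid.png

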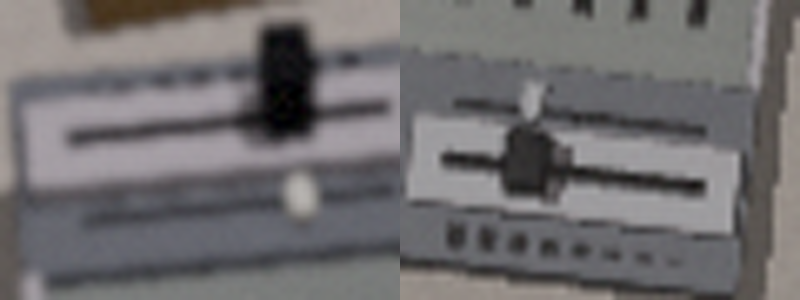

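Run:
```python
from arm import *
def cenD(im,c,r):
    x,y=c; w=im[y-r:y+r+1,x-r:x+r+1].astype(float).max(2); m=(w<62).astype(np.uint8)
    m=cv2.morphologyEx(m,cv2.MORPH_OPEN,np.ones((4,4)))
    n,l,st,ce=cv2.connectedComponentsWithStats(m); k=1+st[1:,4].argmax(); return ce[k]+[x-r,y-r],st[k]
def cen(im,c,r):
    x,y=c; w=im[y-r:y+r+1,x-r:x+r+1].astype(float).min(2); w=np.clip(w-np.percentile(w,70)-15,0,None)
    Y,X=np.mgrid[-r:r+1,-r:r+1]; return np.array([x+(X*w).sum()/w.sum(),y+(Y*w).sum()/w.sum()])
I={n:cv2.imread(f"pics/{n}1.png") for n in("scene","top")}
c=np.array([[i,j,k] for i in(-.014,.014) for j in(-.01,.01) for k in(.082,.122)])
def hull(n,y): 
    q=np.array([proj(n,[*D(-.0846+a,y+b),z]) for a,b,z in c]).astype(np.float32); m=cv2.moments(cv2.convexHull(q)); return np.array([m['m10'],m['m01']])/m['m00']
for n,s,mk in(("scene",(282,184),(285,200)),("top",(279,224),(279,214))):
    b,st=cenD(I[n],s,11); m=cen(I[n],mk,3)
    ys=least_squares(lambda y:[(hull(n,y[0])-b)[0]],[-.04]).x[0]
    ym=least_squares(lambda y:[(proj(n,[*D(-.0536,y[0]),.0725])-m)[0]],[-.04]).x[0]
    print(n,b,st,m,"slider y",ys,"res",hull(n,ys)-b,"marker y",ym)
```

```text
scene [283.3917 184.8167] [  9   4   8  16 120] [284.6134 200.5751] slider y -0.038706158436079816 res [-0.0783 -0.8346] marker y -0.03931478754121052
top [279.85 224.95] [ 9  8  7  9 60] [279.4528 214.5778] slider y -0.04152291190716776 res [-0.0114 -0.7402] marker y -0.03620171786630118
```

Run:
```python
import cv2,numpy as np
for n,R,C in(("top",range(211,229),slice(272,290)),("scene",[*range(176,192,2),*range(197,205)],slice(275,293))):
    g=cv2.imread(f"pics/{n}1.png").mean(2).astype(int)
    print(n,"cols",C)
    for r in R: print(r,*["%4d"%v for v in g[r,C]])
```

```text
top cols slice(272, 290, None)
211   99  102  104  103  106  103  105  110  106  109  107  104  103  106  108  105  105  103
212  103  101  102  105  103  105  118  138  129  124  100  104  103  103  105  104  103  102
213  101  103  102  104  103  104  119  153  158  129   74  102  105  105  102  104  103  104
214   93   95  102  101   98  103  135  155  158  107  102  103  103  103  103  104  104  102
215   54   67   80   79   82   90  141  155  155   86   98  103  102  100  104  104  103  101
216   68   68   69   65   53   53  123  157  150   68   65   79   75   78   94   93   93   93
217  108  109  102  100   89   87  106  146  106   70   68   61   65   56   39   56   46   51
218  134  138  123  113  101   88   78   81   67  103  104  105  100   88   65   79   67   69
219  156  155  159  152   88   45   55   59   79   88  110  121  115  117  112  120  118  109
220  155  155  155  125   43   49   48   45   40   38   83  143  158  157  156  158  153  134
221  158  157  155  125   45   51   49   44   43   39   42   87  145  147  155  156  155  156
222  143  149  152  116   47   46  
[... 1459 characters left out ...]
15  112   99   84   85   85   90   84   85
198   90   87   85   84   85   88   84   95  125  144  142  119   96   90   93   94   92   90
199   82   88   84   86   88   91   93  113  148  167  167  146  113   95   98   97   97   94
200   86   91   89   89   93   96   98  121  158  175  175  161  124   91   81   85   81   83
201   85   86   86   80   84   81   83  112  153  172  178  164  127   81   68   68   69   74
202   74   70   69   69   66   68   67   94  139  165  172  162  128   92   84   83   85   87
203   76   80   80   83   79   85   81   93  123  147  152  144  123  106  101  100  100  103
204   98  101  101  100  101   99   98  100  105  114  118  113  108  105  105  105  104  106
```

```bash
cat >> arm.py <<'E'
def loc(P): return rot(DA).T@(np.asarray(P)[:2]-[DX,DY])
H=(-.0822,.079); RG=.038
def dpose(th,o0,r=RG):
    return [*D(H[0]-r*np.sin(th),H[1]+r*np.cos(th)),.108],[180,0,o0+np.degrees(th)]
def damper(t0,t1,over=5):
    """grip handle at angle t0 (deg), turn to t1 plus a little, till it stops; let go"""
    a,b=np.radians(t0),np.radians(t1)
    base=np.degrees(DA)+90; sgn=np.sign(t1-t0)
    # choose half-turn that keeps the last joint within range at both ends
    best=[]
    for k in(-180,0):
        q=[robot.inverse_kinematics(*dpose(t,base+k)) for t in(a,b)]
        if all(x is not None for x in q): best.append((max(abs(x[6]) for x in q),base+k))
    o=min(best)[1]
    p,r=dpose(a,o); fingers.gripper_to(.4); robot.move_to([*p[:2],.22],r)
    s=robot.line_to(p,r,velocity=.12,f_stop=8); fingers.gripper_to(0,force=20)
    print("stop",s,"gap",robot.current_finger_gap(),np.array(robot.current_contact_force()))
    n=10
    for i in range(1,n+2):
        th=a+(b-a)*i/n if i<=n else b+sgn*np.radians(over)
        s=robot.line_to(*dpose(th,o),velocity=.06,f_stop=30 if i<n else 12)
        if s: print("force stop at step",i); 
        if s and i>=n: break
    print("end",np.array(robot.current_contact_force()),np.array(robot.current_torque()),loc(robot.current_tool_pos()),np.array(robot.current_eef_rot())[2]-o)
    fingers.gripper_to(.4); up(.25)
E
python3 - <<'E'
from arm import *
xy=D(-.0846,-.0383); o=ori(xy,.2,np.degrees(DA))
fingers.gripper_to(.45); robot.move_to([*xy,.2],o); robot.line_to([*xy,.108],velocity=.12,f_stop=8)
fingers.gripper_to(0,force=25); print(loc(robot.current_tool_pos()),robot.current_finger_gap())
robot.line_to([*D(-.0846,-.0360),.108],velocity=.02); print(loc(robot.current_tool_pos()))
y=loc(robot.current_tool_pos())[1]; robot.line_to([*D(-.0846,-.0360+(-.0366-y)),.108],velocity=.02); print(loc(robot.current_tool_pos()))
fingers.gripper_to(.45); print(loc(robot.current_tool_pos())); up(.25)
robot.move_to([.40,-.30,.3],ori([.4,-.3],.3,0))
print(look(1),robot.current_time_s())
for n,R,C in(("top",range(213,228),slice(272,290)),("scene",[*range(178,192,3),199,200,201],slice(275,293))):
    g=vision.grab_frame(n).mean(2).astype(int); print(n)
    for r in R: print(r,*["%4d"%v for v in g[r,C]])
E
```

```text
[-0.0838 -0.0382] 0.22488767745563346
[-0.0838 -0.0361]
[-0.0838 -0.0361]
[-0.085  -0.0365]
[array([ 0.6332, -0.0659,  0.0591])] 35.2333
top
213  104  103  103  104  104  103  121  155  155  131   74  102  104  107  103  104  104  102
214   94   97  101  103  103  106  133  155  157  104  102  104  102  102  103  103  102  102
215   51   67   78   79   83   93  139  156  157   84   98   96   96  100  102  102  103  100
216   71   69   65   64   58   59  123  156  149   69   67   79   80   76   93   97   90   95
217  110  111  105  100   91   90  104  145  106   70   68   62   62   52   47   56   45   52
218  132  139  122   92   89   92   76   77   66  111  108  104   99   90   63   81   69   72
219  155  158  156   85   44   40   61   55   78  123  129  120  114  121  110  117  118  108
220  157  157  150   48   57   44   41   47   38   82  143  148  157  155  155  157  155  134
221  157  156  125   44   52   46   47   40   42   45   85   89  144  155  156  155  156  155
222  143  148  117   44   51   48   47   42   35   38   83   88   89  156  157  155  157  157
223   60   86   85 
[... 508 characters left out ...]
21   11   31   81  126  143  144  138  140
181  101  100  106  102   74   34   15   16   21   18   24   19   34   68   95   95   77   69
184  122  121  129  124   93   43   15   12   15    7   11   12   46   98  141  157  158  159
187  150  126  101   85   65   36   11   11    0    2    3   14   46   83  113  115  110  103
190   73   66   45   40   39   29   12    8    1    9    3   11   41   84  118  130  132  138
199   83   87   84   86   90   93   90  113  149  168  167  145  112   96   96   98   99   96
200   88   93   88   89   94   95   95  120  159  175  175  160  125   89   85   85   83   85
201   84   84   82   82   82   79   84  110  153  175  176  166  126   81   70   72   69   70
```

Run:
```python
from arm import *
print(look(2))
damper(0,90); t=robot.current_time_s()
robot.move_to([.40,-.30,.3],ori([.4,-.3],.3,0))
print(look(2),robot.current_time_s()-t,robot.current_time_s())
for n in("scene","top"):
    globals()[n]=vision.grab_frame(n)[:,:,::-1]; cv2.imwrite(f"pics/{n}2.png",globals()[n])
cv2.imwrite("pics/damp.png",np.hstack([cv2.resize(scene[150:250,230:370],(400,300),interpolation=2),cv2.resize(top[150:260,210:340],(400,300),interpolation=2)]))
```

```text
[array([0.6465, 0.0342, 0.0551]), array([ 0.6329, -0.0646,  0.0586])]
stop False gap 0.15991721924960964 [1.6134 0.4146 2.7098]
end [6.3579 6.8932 1.4709] [ 1.374  -1.5577 -1.0066] [-0.1179  0.0796] 94.63483407830577
[array([ 0.6352, -0.067 ,  0.059 ]), array([0.646 , 0.0349, 0.0565])] 2.216700000000003 45.5167
```

View pics/damp.png

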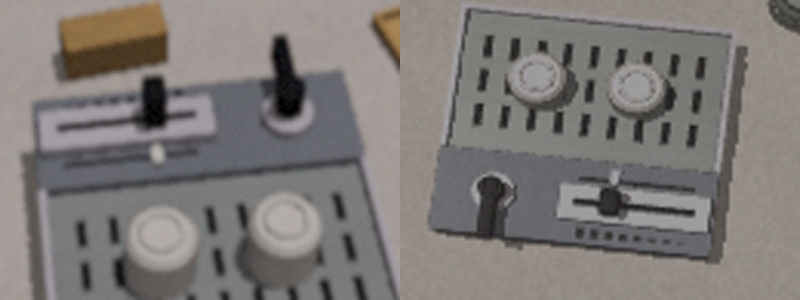

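Run:
```python
from arm import *
robot.pause(5); print(look(1))
damper(90,0)
# heat to off
xy=D(-.0846,-.0365); o=ori(xy,.2,np.degrees(DA))
fingers.gripper_to(.45); robot.move_to([*xy,.2],o); robot.line_to([*xy,.108],velocity=.12,f_stop=8)
fingers.gripper_to(0,force=25); print(loc(robot.current_tool_pos()),robot.current_finger_gap())
robot.line_to([*D(-.0846,-.100),.108],velocity=.08,f_stop=25)
s=robot.line_to([*D(-.0846,-.118),.108],velocity=.03,f_stop=10); print("end",s,loc(robot.current_tool_pos()),np.array(robot.current_contact_force()),robot.current_finger_gap())
fingers.gripper_to(.45); up(.25)
robot.move_to([.40,-.30,.3],ori([.4,-.3],.3,0))
print(look(2),robot.current_time_s())
for n in("scene","top"):
    globals()[n]=vision.grab_frame(n)[:,:,::-1]; cv2.imwrite(f"pics/{n}3.png",globals()[n])
cv2.imwrite("pics/off.png",np.hstack([cv2.resize(scene[150:250,230:370],(400,300),interpolation=2),cv2.resize(top[150:260,210:340],(400,300),interpolation=2)]))
```

```text
[array([ 0.634 , -0.0641,  0.0587]), array([0.6464, 0.033 , 0.0559])]
stop False gap 0.15599821874371086 [0.1704 1.5249 3.0008]
end [-2.3367  3.0449 10.3289] [0.7476 0.6287 1.1356] [-0.0805  0.1186] -4.18636799882411
[-0.0838 -0.0363] 0.22568875904030558
end True [-0.0838 -0.1102] [-0.0156  0.4687  3.6818] 0.22795819710825688
[array([ 0.6343, -0.0661,  0.0567]), array([0.6329, 0.0688, 0.0503])] 66.225
```

View pics/off.png

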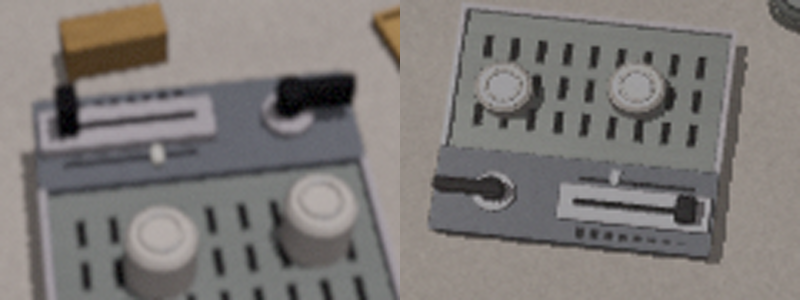

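Run:
```python
from arm import *
Sc=lambda u,v:np.array([(u+.5)/1.8-.5+60,(v+.5)/1.8-.5+120]); Tc=lambda u,v:np.array([(u+.5)/2.35-.5+120,(v+.5)/2.35-.5+130])
C=[tri(Sc(*a),Tc(*b)) for a,b in(((543,68),(184,323)),((640,38),(46,341)),((726,143),(32,164)),((622,178),(164,150)))]
for c in C: print(c)
print("tray centre",np.mean([c[0] for c in C],0),TX,TY)
for k in(0,3):
    g=cv2.imread(f"pics/top{k}.png").mean(2).astype(int); print(g[226:229,295:312])
L=sorted(look(1),key=lambda P:P[1]); print(L)
pick(L[-1],90+np.degrees(DA),.058); place(TR(.045,0),np.degrees(TA),.005)
robot.move_to([.40,-.30,.3],ori([.4,-.3],.3,0)); print(look(2),TR(.045,0),robot.current_time_s())
```

```text
(array([0.3822, 0.2178, 0.0041]), np.float64(0.6177726841328024))
(array([0.3569, 0.3962, 0.003 ]), np.float64(0.7157144216670588))
(array([0.5929, 0.4212, 0.0122]), np.float64(0.9032048085806537))
(array([0.6143, 0.2489, 0.0121]), np.float64(0.619968783617594))
tray centre [0.4866 0.321  0.0078] 0.4864 0.3197
[[ 43  56  38  46  51  48  43  42  38  60  78  87 153 151 153 148  64]
 [ 43  46  33  51  50  47  47  44  36  32  43  85 152 154 154 141  63]
 [100  99  36  51  44  47  46  47  30  37  49 109 151 154 154 115  59]]
[[ 38  60  61  59  57  44  44  48  44  45  38  72  91  89 154 153  63]
 [ 49  50  34  39  38  51  50  50  48  45  35  74  88  90 156 143  63]
 [103 103  96  91  35  48  50  48  48  43  34  73  87  88 155 118  63]]
[array([ 0.6345, -0.0656,  0.0586]), array([0.6353, 0.0689, 0.054 ])]
pick stop False gap 0.673 tcp [0.6361 0.0692 0.0895]
held 0.666 F [ 0.1795 -0.7632 -2.1035]
place stop True [0.5308 0.3249 0.0361]
[array([0.5305, 0.3238, 0.0065]), array([ 0.6365, -0.0677,  0.0649])] [0.531  0.3254] 77.2
```

Run:
```python
from arm import *
L=[P for P in look(2) if P[1]<.2]; print(L)
pick(L[0],90+np.degrees(DA),.058); place(TR(-.045,0),np.degrees(TA),.005)
robot.move_to([.40,-.30,.3],ori([.4,-.3],.3,0)); print(look(2),TR(-.045,0),robot.current_time_s())
for n in("scene","top"):
    globals()[n]=vision.grab_frame(n)[:,:,::-1]
cv2.imwrite("pics/fin.png",np.hstack([cv2.resize(scene[120:320,60:500],(400,300)),cv2.resize(top[130:310,120:440],(400,300))]))
```

```text
[array([ 0.6357, -0.0663,  0.0601])]
pick stop False gap 0.667 tcp [ 0.6364 -0.0664  0.0895]
held 0.678 F [-0.9413 -0.0617 -2.1218]
place stop True [0.4414 0.3136 0.0362]
[array([ 0.5306,  0.3276, -0.0003]), array([ 0.4345,  0.3121, -0.0032])] [0.4418 0.314 ] 87.9917
```

View pics/fin.png

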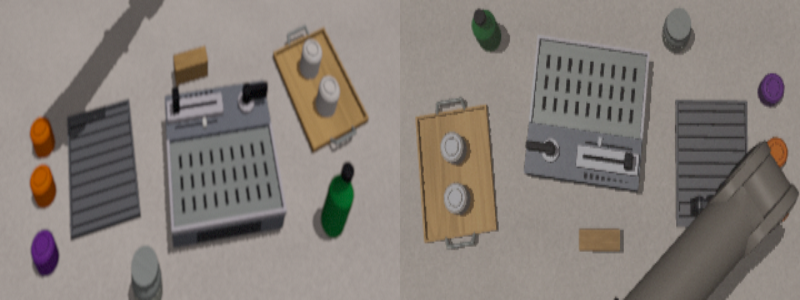

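Both cups stand mouth-down inside the tray, the slider is at its off end, the damper is shut, and nothing else has moved. I'll hand it in.

```bash
python3 -c "
from station import workorder
print(workorder.close_job())"
```

```text
the job is handed in; nothing more can be done
None
```

I handed the job in at about 88 s with every step done in the order asked: both cups are upside down in the serving tray, the damper is shut and the heat control is at its off end; I set the heat control to within about 1 mm of the marker by camera, and one cup that shifted on the deck stayed there and went to the tray from where it stood.

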